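Change the filter cartridge and snap the cover on

TASK

Get the water filter ready: tip the white filter cartridge out of its wooden holder by its top edge, towards you, so that it lies down on its front face, then pick it up and lay it lengthwise, that same way up, fully down in the open bay of the grey filter unit. Then close the bay with the loose metal cover: hook the cover's front lip into the slot under the unit's bridge while its other end is still raised, let that end pivot down and press it until it snaps under the latch and lies flat. Leave the mug, the pitcher and the lemon where they are.

Things in the scene. Friction and masses are not known exactly. Their poses are not given: they have to be found in the camera images.
- filter_unit: Grey water filter unit fixed to the worktop, 170 (x) x 108 (y) x 88 mm high, yaw up to 0.25 rad. Origin: centre of its underside; z up; -x is the slot end (near the robot), +x the latch end. Open bay centred on the origin. The cover lies on its rim, z = 64 mm. Latch end: housing x = 70 to 85, up to z = 88 mm; two stops from x = 62 mm, |y| = 18 to 44, up to z = 74 mm.
- slot (a point): Middle of the slot's mouth, at unit x = -62, y = 0, z = 70 mm; axes as the unit's. The slot is 12 mm high (z = 64 to 76 mm), 72 mm wide (y = -36 to 36), open towards +x and closed by a wall at unit x = -80 mm; over it lies a bridge from x = -85 to -62 mm, z = 76 to 83 mm, 100 mm wide.
- bay_floor (a point): Middle of the bay's floor, at unit z = 10 mm; axes as the unit's. The bay is 98 mm long in x; up to unit z = 34 mm it is 44 mm wide in y (the cartridge fits with 4 mm to spare all round), above that 92 mm wide: room for the fingers.
- latch (a joint): Spring wedge at the middle of the latch end, 24 mm wide, tip at unit x = 55, z = 72 mm; above it a slope up and back to x = 62, z = 87 mm. 0 = sprung out, grows (m, to 0.010) as pushed back to +x; spring 3 N, 8 N at 5 mm. The cover's rear edge pressed down the slope (5 to 12 N) passes the tip and is caught under it; unpressed, the rear rests 10 to 17 mm high.
- cover: Loose dark steel cover, 0.18 kg, flat on the worktop: plate 120 (x) x 104 (y) x 5 mm; on top a brighter grip rib along x, 12 mm wide, x = -33 to 17 mm, top at z = 29 mm; front lip at its -x end. Origin: centre of the plate's underside, z up. Home: origin at unit x = 0, y = 0, z = 64 mm, axes parallel to the unit's. Press it on the plate behind the rib, about x = 38 mm.
- lip_edge (a point): Middle of the front edge of the cover's lip (cover x = -72, z = 2 mm); axes as the cover's. The lip is 64 mm wide and 4 mm thick (cover z = 0 to 4), and stands out 12 mm from the plate.
- rear_edge (a point): Middle of the rear edge of the cover's underside (cover x = 60, z = 0 mm); axes as the cover's.
- holder: Wooden holder fixed to the worktop, left or right of the unit. Origin: on the worktop, middle of the cartridge's place; z up, -x its open front (to the robot; worktop free there). Side panels 41 mm apart inside, 5 mm thick, x = -25 to 10 mm, 68 mm high (30 mm high on to x = 33); back rail x = 27 to 33 mm, 30 mm high. No top, no floor.
- cartridge: White filter cartridge, grey ends, loose, about 0.14 kg, 50 (x) x 36 (y) x 90 mm (z), upright in the holder, axes as the holder's. Origin: centre of its foot. Its top pulled to -x, it tips on its front foot edge, overbalances at 0.5 rad and falls on its -x face: then 50 mm high, x up, z to the holder's front. In the bay likewise x up, z along the unit's x, either way round.
- cartridge_mid (a point): Centre of the cartridge (cartridge z = 45 mm); axes as the cartridge's. 25 mm above the worktop when lying there, 35 mm when fully down in the bay.
- mug: Striped white mug, 90 x 122 x 100 mm, a bystander at the left. Origin: centre of its underside.
- pitcher: Plain milk pitcher, 77 x 108 x 96 mm, a bystander at the right. Origin: centre of its underside.
- lemon: Lemon, 78 x 55 x 56 mm, a bystander behind the unit. Origin: its underside.
Not all that is in view belongs to the job. Leave any green look-alike of the holder alone.

How it is judged (in metres and radians):
On the way, in this order (a step that is already met when the one before it is completed fails the run):
1. the cartridge has been tipped forward in its holder, its foot still at the holder (angle between cartridge's own z axis and vertical above 0.6 rad and height (world z) of cartridge below 0.05 m and horizontal distance between cartridge and holder below 0.08 m), for 0.05 s.
2. the cartridge lies fully down in the bay, let go (x of cartridge_mid in the frame of filter_unit between -0.01 and 0.01 m and y of cartridge_mid in the frame of filter_unit between -0.008 and 0.008 m and z of cartridge_mid in the frame of filter_unit below 0.04 m and angle between the z axis of cartridge and the x axis of filter_unit, either way round below 0.12 rad and angle between the x axis of cartridge and the z axis of filter_unit, either way round below 0.12 rad and contact force between the fingers and cartridge below 0.2 N), for 0.2 s.
3. the cover's lip is in the slot under the bridge while its rear end is still raised (x of lip_edge in the frame of filter_unit between -0.082 and -0.066 m and y of lip_edge in the frame of filter_unit between -0.01 and 0.01 m and z of lip_edge in the frame of filter_unit between 0.06 and 0.077 m and angle between cover's own z axis and vertical above 0.07 rad), for 0.1 s.
At the end, for the whole second after the job is handed in: Cartridge fully down in the bay (10 mm along, 8 across, 0.12 rad), cover lip at least 4 mm under the bridge and both cover ends within 10 mm sideways, cover flat (0.05 rad), rear edge within 4 mm of the rim, latch sprung out (under 3 mm), all at rest (x of cartridge_mid in the frame of filter_unit between -0.01 and 0.01 m and y of cartridge_mid in the frame of filter_unit between -0.008 and 0.008 m and z of cartridge_mid in the frame of filter_unit below 0.04 m and angle between the z axis of cartridge and the x axis of filter_unit, either way round below 0.12 rad and angle between the x axis of cartridge and the z axis of filter_unit, either way round below 0.12 rad and x of lip_edge in the frame of filter_unit between -0.082 and -0.066 m and y of lip_edge in the frame of filter_unit between -0.01 and 0.01 m and z of lip_edge in the frame of filter_unit between 0.06 and 0.077 m and z of rear_edge in the frame of filter_unit between 0.06 and 0.068 m and angle between cover's own z axis and vertical below 0.05 rad and y of rear_edge in the frame of filter_unit between -0.01 and 0.01 m and value of joint latch below 0.003 m and linear speed of each of cover, cartridge below 0.02 m/s); the robot touches nothing.
It fails at once if the mug is moved more than 30 mm (distance of mug from where it was at the start of the episode above 0.03 m).
It fails at once if the pitcher is moved more than 30 mm (distance of pitcher from where it was at the start of the episode above 0.03 m).
It fails at once if the lemon is moved more than 30 mm (distance of lemon from where it was at the start of the episode above 0.03 m).
It also fails if it takes over 61 s, if anything falls off the work surface, if the arm or the gripper's body presses on something with over 40 N, if the wrist force passes 120 N, or if a joint passes its speed limit or range.

ROBOT

A 6-joint arm with a two-finger parallel gripper is mounted at the origin on a cart in front of the work surface, level with it; the furniture and walls round the work are solid. World frame = base frame: x ahead of the robot, y to its left, z up, the work surface at z = 0. Lengths are in m, angles in degrees, forces in N, time in s.
With the tool pointing down it reaches from about 0.3 to 0.75 m from the base axis. Payload 8.5 kg.
Tool frame: the origin (TCP) lies at the very end of the fingers, on their centre line; the grasp point (between the pads) lies 19 mm behind it; x points along the fingers, y is the direction in which the jaws open and shut, and the axes are right-handed (so a half turn about x gives the same grasp; the last joint's range is limited). The gripper opens to 85 mm and grips with 20 to 120 N. Pads are 22 mm wide; open, the fingers measure 114 mm over their backs; the gripper's body (76 mm by 85 mm) begins 54 mm behind the grasp point. The pads swing forward as they close: fully open they stand 13 mm farther back than shut.
Start: joints at [-87.451, 21.807, 74.336, -0, 83.858, -12.336], TCP at [0.141, -0.532, 0.231] pointing down, gripper open.
Joint ranges: [-178.18, 178.18], [-50.72, 133.34], [12.68, 142.11], [-81.47, 261.47], [9.98, 163.14], [-165.26, 165.26]. Speed limits (degrees/s): [136.94, 136.94, 180, 180, 180, 180].

INTERFACE

Orientations are given as a 3x3 rotation matrix whose columns are the frame's x, y, z axes.
In Python, from rig import sensors, cams, env gives the robot as it stands.
- The arm moves only by the shell command python3 -m crank 'ROWS' [FORCE]. ROWS is a JSON object of lists of equal length, an entry for each row: "hand": the closure in counts, from 0 (fully open) to 255 (shut); "translation": the shift along the tool's x, y, z in m, a list of three; "dr": the turn, a rotation vector about the tool's x, y, z in rad, a list of three. A call has 1 to 5 rows; each row is the pose to reach, as a shift and turn from the pose commanded when the call began, along the tool's axes at that moment; what a row does not reach only later rows make up. A row lasts 1/10 s, in which the tool goes at most 50 mm and 8.59 degrees, less where a joint would pass 70% of its speed; a pose out of reach is approached as far as the arm can. A call with a gripper value outside its range is refused whole. The fingers move at their own pace and stop on an object; FORCE is the grip in N (left out, the last holds). Time passes only in rows, so rows that repeat a pose let the fingers close. It gives the time, the measured TCP pose, the force and the opening at its end, in the units of the state.
- sensors.observe(): the state, without advancing time (a new reading comes with each control period).
- cams.get_image(name): name is "scene" or "side" or "wrist"; returns (picture, depth): 400x640x3 uint8, blue, green, red; 400x640 float32, m along the optical axis (not along the pixel's ray), 0 where there is no reading.
- cams.calibration(name): a dict with "vertical_fov" (degrees; the focal length in pixels is half the picture's height over the tangent of half this angle, whatever the lens; pixels are square), "cx", "cy" (the principal point, pixels), "distortion" ([k1, k2, p1, p2, k3] as OpenCV has them; the pictures are not rectified), "extrinsics" (4x4, takes a point from camera to world coordinates). Camera axes: x right, y down, z forward; pixel columns grow to the right and rows downward; lengths in m; the calibration is good to about 2 mm. A picture is of the moment at which its call begins: read the wrist's pose just before it. calibration takes no time and is no camera call; for the wrist camera it gives the pose at the moment of the call.
- env.close_job(): hands the job in, once; it reports no verdict.
The state is a dict: "time_s": time; "q": joint angles; "qvel": joint speeds; "joint_efforts": joint torques, N m; "position": TCP position; "tool_rot": TCP orientation; "ft_force": force on the tool from outside, world axes, zero at the start; "wrist_torque": the same for the moment, N m; "grip_width": finger opening in m.
Only numpy, scipy, OpenCV 4.12 (cv2) and the standard library are available. Lean on these libraries where they do the work, as an engineer would, in place of code of your own. Each camera call takes 0.05 s, during which the arm holds its last target. There are 200 camera calls.

## Working session

There is one attempt and no reset: what is moved stays moved. The work goes in short steps, Python scripts to look and compute and a shell command to move; the robot and the scene stay as the last step left them, time stands still between calls to the robot, and variables do not carry over. Pictures are saved under pics/ and viewed, about 8 in all and at most 12, crops included, and the job is handed in when it is done.

```bash
ls; mkdir -p pics; cat > h.py <<'E'
import numpy as np, cv2, json
from rig import sensors, cams, env
def K(c):
    f=200/np.tan(np.radians(c["vertical_fov"])/2)
    return np.array([[f,0,c["cx"]],[0,f,c["cy"]],[0,0,1]]),np.array(c["distortion"],float)
def rays(c,uv):
    k,d=K(c); p=cv2.undistortPoints(np.float64(uv).reshape(-1,1,2),k,d).reshape(-1,2)
    return np.c_[p,np.ones(len(p))]
def plane(c,uv,z):
    T=np.array(c["extrinsics"]); r=rays(c,uv)@T[:3,:3].T; o=T[:3,3]
    return o+r*((z-o[2])/r[:,2])[:,None]
def deproj(c,uv,dep):
    T=np.array(c["extrinsics"]); uv=np.atleast_2d(uv); z=np.array([dep[int(v),int(u)] for u,v in uv])
    return (rays(c,uv)*z[:,None])@T[:3,:3].T+T[:3,3]
def cloud(c,dep):
    v,u=np.mgrid[0:400,0:640]; T=np.array(c["extrinsics"])
    p=(rays(c,np.c_[u.ravel(),v.ravel()])*dep.ravel()[:,None])@T[:3,:3].T+T[:3,3]
    p[dep.ravel()==0]=np.nan
    return p.reshape(400,640,3)
def proj(c,P):
    T=np.linalg.inv(np.array(c["extrinsics"])); k,d=K(c)
    return cv2.projectPoints(np.float64(P).reshape(-1,1,3),cv2.Rodrigues(T[:3,:3])[0],T[:3,3],k,d)[0].reshape(-1,2)
def grab(n):
    c=cams.calibration(n); im,d=cams.get_image(n); return c,np.array(im),np.array(d)
def st():
    s=sensors.observe(); print("t",s["time_s"],"p",np.round(s["position"],4),"q",np.round(s["q"],1),"F",np.round(s["ft_force"],1),"w",round(s["grip_width"],4)); print(np.round(s["tool_rot"],3).tolist()); return s
def togo(P,R=None):
    """tool-axis shift and rotvec from present pose to world P,R (columns axes)"""
    s=sensors.observe(); R0=np.array(s["tool_rot"]); t=R0.T@(np.array(P)-np.array(s["position"]))
    w=np.zeros(3) if R is None else cv2.Rodrigues(R0.T@np.array(R))[0].ravel()
    print("shift",np.round(t,4).tolist(),"dr",np.round(w,4).tolist())
E
python3 - <<'E'
from h import *
st()
for n in("scene","side"):
    c,im,d=grab(n); cv2.imwrite(f"pics/{n}0.png",im); np.savez(f"{n}0.npz",im=im,d=d,**{k:np.array(v) for k,v in c.items()})
    print(n,c["vertical_fov"],np.round(c["extrinsics"],3).tolist(),c["distortion"])
E
```

```text
pics
t 0.0 p [ 0.1413 -0.5312  0.2307] q [-87.4  21.8  74.4  -0.   83.9 -12.3] F [-0.3  0.4  0.9] w 0.0852
[[-0.0, 0.257, -0.966], [0.001, -0.966, -0.257], [-1.0, -0.001, -0.0]]
scene 49.6608601460903 [[0.857, -0.219, 0.467, -0.105], [-0.516, -0.365, 0.775, -1.061], [0.001, -0.905, -0.425, 0.67], [0.0, 0.0, 0.0, 1.0]] [0.02770875 0.         0.         0.         0.        ]
side 49.78476116606573 [[0.995, -0.055, 0.087, 0.41], [-0.103, -0.595, 0.797, -1.018], [0.008, -0.802, -0.597, 0.847], [0.0, 0.0, 0.0, 1.0]] [-0.05206842  0.          0.          0.          0.        ]
```

View pics/scene0.png

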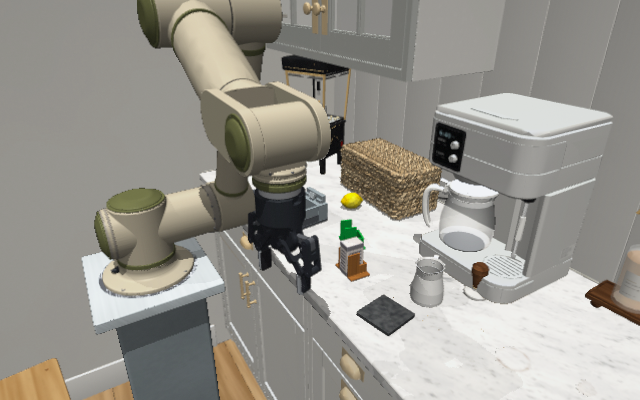

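View pics/side0.png

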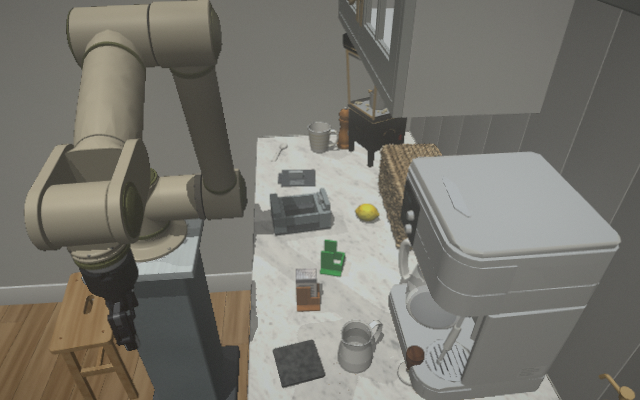

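The side view shows the unit at (300,212) and the brown holder with the white cartridge at (308,290). The green thing at (333,260) is the look-alike, to be left alone. There are two dark plates: (297,178) has a brighter bar, while (298,362) is bare and may be a slate. I'll confirm that in an enlarged crop.

```bash
python3 - <<'E'
from h import *
z=np.load("side0.npz"); im,d=z["im"],z["d"]; c={k:z[k] for k in("vertical_fov","cx","cy","distortion","extrinsics")}
for k in("vertical_fov","cx","cy"): c[k]=float(c[k])
P=cloud(c,d)
for n,uv in dict(unit=(300,212),cov=(297,178),slab=(298,362),holder=(308,305),carttop=(306,273),green=(333,260),mug=(320,135),pitch=(358,335),lemon=(367,212),table=(350,235)).items(): print(n,np.round(P[uv[1],uv[0]],3))
crop=im[120:330,230:400]; cv2.imwrite("pics/c1.png",cv2.resize(crop,None,fx=2.85,fy=2.85,interpolation=cv2.INTER_CUBIC)[:600])
# reachable from where?
hsv=cv2.cvtColor(im,cv2.COLOR_BGR2HSV)
E
```

```text
unit [0.458 0.046 0.02 ]
cov [0.46  0.26  0.006]
slab [ 0.421 -0.474  0.01 ]
holder [ 0.455 -0.316  0.008]
carttop [ 0.453 -0.287  0.091]
green [ 0.531 -0.2    0.044]
mug [0.559 0.43  0.083]
pitch [ 0.558 -0.438  0.039]
lemon [ 0.659 -0.004  0.044]
table [ 0.602 -0.053 -0.002]
```

View pics/c1.png

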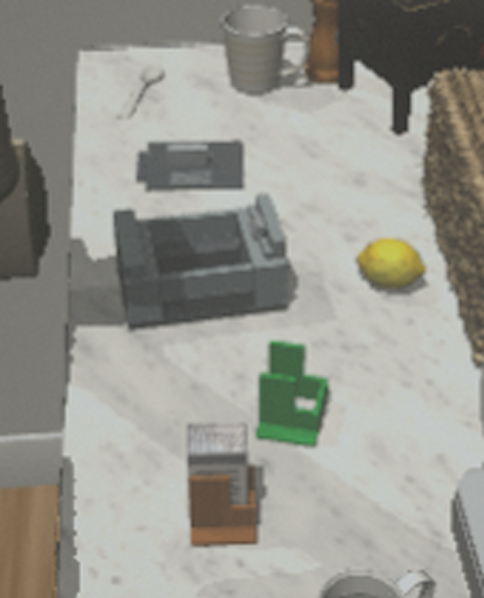

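The cover is the plate at side (297,178): it has the rib and the lip towards -x. The slab at (298,362) is bare, so it's a distractor. Next I'll get coarse geometry from the cloud and the wrist camera mount.

```bash
python3 - <<'E'
from h import *
z=np.load("side0.npz"); im,d=z["im"],z["d"]; c={k:z[k] for k in("vertical_fov","cx","cy","distortion","extrinsics")}
for k in("vertical_fov","cx","cy"): c[k]=float(c[k])
P=cloud(c,d)
def rep(n,x,y,zz):
    m=(P[...,0]>x[0])&(P[...,0]<x[1])&(P[...,1]>y[0])&(P[...,1]<y[1])&(P[...,2]>zz[0])&(P[...,2]<zz[1])
    q=P[m]; r=cv2.minAreaRect(np.float32(q[:,:2]*1000)); print(n,m.sum(),"z",np.round(np.percentile(q[:,2],[2,50,98]),3),"rect",np.round(r[0],1),np.round(r[1],1),round(r[2],1))
rep("cart top",(.35,.55),(-.36,-.25),(.083,.1))
rep("holder",(.35,.55),(-.36,-.22),(.01,.08))
rep("unit top",(.3,.6),(-.08,.14),(.055,.1))
rep("unit latch",(.3,.6),(-.08,.14),(.08,.1))
rep("cover plate",(.3,.6),(.17,.34),(.003,.012))
rep("rib",(.3,.6),(.17,.34),(.018,.035))
w=cams.calibration("wrist"); s=sensors.observe(); R=np.array(s["tool_rot"]); E=np.array(w["extrinsics"])
print(w["vertical_fov"],w["distortion"],"cam in tool",np.round(R.T@E[:3,:3],3).tolist(),np.round(R.T@(E[:3,3]-s["position"]),3))
Rz=lambda a:np.array([[np.cos(a),-np.sin(a),0],[np.sin(a),np.cos(a),0],[0,0,1]])
down=np.array([[0,0,-1],[0,-1,0],[-1,0,0.]])
togo([.44,-.29,.30],down)
E
```

```text
cart top 276 z [0.084 0.091 0.093] rect [ 453.6 -287.4] [39.4 48.8] 86.6
holder 500 z [0.011 0.042 0.078] rect [ 463.7 -301.2] [73.3 47.7] 25.2
unit top 899 z [0.056 0.065 0.088] rect [456.7  23.4] [170.5 115.1] 6.0
unit latch 266 z [0.08  0.083 0.089] rect [456.9  22.6] [170.3 100.7] 5.9
cover plate 372 z [0.003 0.005 0.009] rect [461. 256.] [164.4 273.4] 89.5
rib 61 z [0.018 0.026 0.03 ] rect [456.1 268.3] [21.2 45.9] 86.8
66.77155477198835 [0.0009157 0.        0.        0.        0.       ] cam in tool [[0.001, -0.268, 0.963], [1.0, -0.0, -0.001], [0.001, 0.963, 0.268]] [-0.143  0.    -0.067]
shift [-0.0689, -0.1565, -0.3507] dr [0.2598, -0.0001, 0.0014]
```

```bash
python3 - <<'E'
from h import *
a=np.radians(-3.4); Rz=np.array([[np.cos(a),-np.sin(a),0],[np.sin(a),np.cos(a),0],[0,0,1]])
down=np.array([[0,0,-1],[0,-1,0],[-1,0,0.]])
togo([.5035,-.290,.16],Rz@down)
E
```

```text
shift [0.0711, -0.14, -0.412] dr [0.3192, -0.0001, 0.0014]
```

```bash
python3 -m crank '{"hand":[255,255,255,255,255],"translation":[[0,-0.014,-0.041],[0,-0.028,-0.082],[0.01,-0.042,-0.123],[0.02,-0.056,-0.165],[0.035,-0.07,-0.206]],"dr":[[0.064,0,0],[0.128,0,0],[0.192,0,0],[0.255,0,0],[0.319,0,0]]}' 40
python3 - <<'E'
from h import *
a=np.radians(-3.4); Rz=np.array([[np.cos(a),-np.sin(a),0],[np.sin(a),np.cos(a),0],[0,0,1]])
down=np.array([[0,0,-1],[0,-1,0],[-1,0,0.]])
st();togo([.5035,-.290,.16],Rz@down)
E
```

```text
time_s: 0.6
position: [0.3237, -0.4099, 0.1962]
tool_rot: [[0.0, -0.062, -0.998], [-0.001, -0.998, 0.062], [-1.0, 0.001, -0.0]]
ft_force: [0.6, -0.2, 0.5]
grip_width: 0.0128
t 0.6 p [ 0.3237 -0.4099  0.1962] q [-64.7  20.7  82.2   0.   77.   28.9] F [ 0.6 -0.2  0.5] w 0.0128
[[0.0, -0.062, -0.998], [-0.001, -0.998, 0.062], [-1.0, 0.001, -0.0]]
shift [0.0362, -0.1309, -0.172] dr [-0.0027, -0.0005, -0.0008]
```

```bash
python3 -m crank '{"hand":[255,255,255,255,255],"translation":[[0.007,-0.026,-0.034],[0.014,-0.052,-0.069],[0.021,-0.078,-0.104],[0.028,-0.104,-0.138],[0.036,-0.131,-0.172]],"dr":[[0,0,0],[0,0,0],[0,0,0],[0,0,0],[0,0,0]]}'
python3 - <<'E'
from h import *
st()
c,im,d=grab("wrist"); cv2.imwrite("pics/w1.png",im)
P=cloud(c,d)
def rep(n,x,y,zz):
    m=(P[...,0]>x[0])&(P[...,0]<x[1])&(P[...,1]>y[0])&(P[...,1]<y[1])&(P[...,2]>zz[0])&(P[...,2]<zz[1])
    q=P[m]
    if len(q)<9: return print(n,len(q))
    r=cv2.minAreaRect(np.float32(q[:,:2]*1000)); print(n,m.sum(),"z",np.round(np.percentile(q[:,2],[2,50,98]),3),"rect",np.round(r[0],1),np.round(r[1],1),round(r[2],1))
rep("cart top",(.38,.487),(-.33,-.25),(.08,.1))
E
```

```text
time_s: 1.1
position: [0.5031, -0.2891, 0.1598]
tool_rot: [[-0.0, -0.059, -0.998], [0.0, -0.998, 0.059], [-1.0, -0.0, 0.0]]
ft_force: [-0.1, -0.7, -0.2]
grip_width: -0.0002
t 1.1 p [ 0.5031 -0.2891  0.1598] q [-41.6  28.2  76.1  -0.   75.8  51.8] F [-0.1 -0.7 -0.2] w -0.0002
[[-0.0, -0.059, -0.998], [0.0, -0.998, 0.059], [-1.0, -0.0, 0.0]]
cart top 111 z [0.081 0.086 0.091] rect [ 476.3 -287.2] [36.3  2.4] 86.4
```

View pics/w1.png

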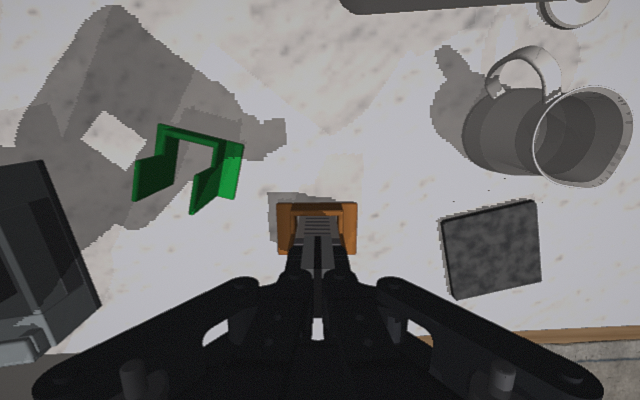

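The wrist view shows the closed fingers at (318,240), just behind the cartridge's top and clear of the holder rail. The green look-alike is well away at (190,170). I'll descend and pull towards the robot.

```bash
python3 -m crank '{"hand":[255,255,255,255],"translation":[[0.042,0,0],[0.085,0,0],[0.085,0,0.006],[0.085,0,0.012]],"dr":[[0,0,0],[0,0,0],[0,0,0],[0,0,0]]}' && python3 -m crank '{"hand":[255,255,255,255,255],"translation":[[0,0,0.008],[0,0,0.016],[0,0,0.024],[0,0,0.032],[0,0,0.04]],"dr":[[0,0,0],[0,0,0],[0,0,0],[0,0,0],[0,0,0]]}'  && python3 -m crank '{"hand":[255,255,255,255,255],"translation":[[0,0,0.008],[0,0,0.016],[0,0,0.016],[0,0,0.016],[0,0,0.016]],"dr":[[0,0,0],[0,0,0],[0,0,0],[0,0,0],[0,0,0]]}'
python3 - <<'E'
from h import *
st()
c,im,d=grab("side"); cv2.imwrite("pics/s1.png",cv2.resize(im[230:400,230:400],None,fx=3,fy=3))
P=cloud(c,d)
m=(P[...,0]>.2)&(P[...,0]<.5)&(P[...,1]>-.36)&(P[...,1]<-.22)&(P[...,2]>.04)&(P[...,2]<.055)&(im.min(2)>90)
q=P[m]
if len(q)>9:
    r=cv2.minAreaRect(np.float32(q[:,:2]*1000)); print(m.sum(),np.round(np.percentile(q[:,2],[2,50,98]),3),r)
E
```

```text
time_s: 1.55
position: [0.4895, -0.2898, 0.0758]
tool_rot: [[-0.001, -0.059, -0.998], [0.001, -0.998, 0.059], [-1.0, -0.0, 0.001]]
ft_force: [0.5, -0.5, 0.2]
grip_width: 0.0001
time_s: 2.05
position: [0.4491, -0.2873, 0.0757]
tool_rot: [[0.0, -0.059, -0.998], [-0.0, -0.998, 0.059], [-1.0, 0.0, -0.0]]
ft_force: [-0.4, -0.6, -0.2]
grip_width: 0.0003
time_s: 2.55
position: [0.4342, -0.2864, 0.0753]
tool_rot: [[0.0, -0.059, -0.998], [-0.0, -0.998, 0.059], [-1.0, 0.0, -0.0]]
ft_force: [-0.3, -0.6, 0.6]
grip_width: -0.0
t 2.55 p [ 0.4342 -0.2864  0.0753] q [-46.5  28.7  92.1   0.   59.2  46.9] F [-0.3 -0.6  0.6] w -0.0
[[0.0, -0.059, -0.998], [-0.0, -0.998, 0.059], [-1.0, 0.0, -0.0]]
483 [0.042 0.051 0.054] ((400.740966796875, -283.2503967285156), (42.19086837768555, 127.35789489746094), 89.39644622802734)
```

View pics/s1.png

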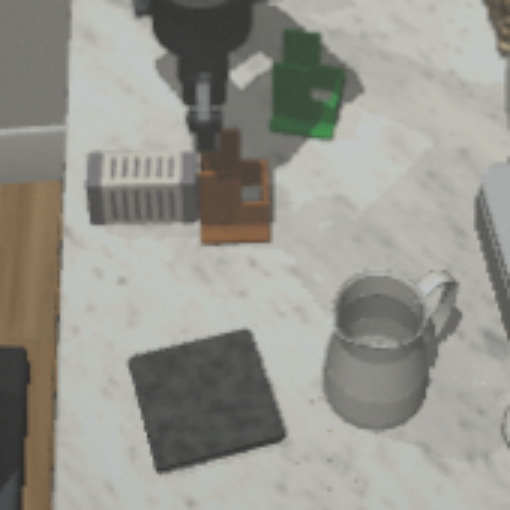

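The cartridge lies flat in front of the holder, at crop (90–198, 150–222). I'll rise above it while opening the gripper, and measure its top face.

```bash
python3 -m crank '{"hand":[255,80,80,80,80],"translation":[[-0.03,0,0],[-0.05,0,0.02],[-0.05,0,0.051],[-0.05,0,0.051],[-0.05,0,0.051]],"dr":[[0,0,0],[0,0,0],[0,0,0],[0,0,0],[0,0,0]]}'
python3 - <<'E'
from h import *
st()
for n in("side","wrist"):
    c,im,d=grab(n); P=cloud(c,d)
    m=(P[...,0]>.3)&(P[...,0]<.445)&(P[...,1]>-.33)&(P[...,1]<-.24)&(P[...,2]>.044)&(P[...,2]<.057)&(im.min(2)>60)
    n_,l,s,_=cv2.connectedComponentsWithStats(m.astype(np.uint8)); k=1+np.argmax(s[1:,4]); q=P[l==k]
    r=cv2.minAreaRect(np.float32(q[:,:2]*1000)); print(n,len(q),np.round(np.percentile(q,[2,50,98],axis=0),3).tolist(),r)
cv2.imwrite("pics/w2.png",im)
E
```

```text
time_s: 3.1
position: [0.3832, -0.2835, 0.1255]
tool_rot: [[0.001, -0.06, -0.998], [-0.0, -0.998, 0.06], [-1.0, 0.0, -0.001]]
ft_force: [-0.4, -0.3, 0.6]
grip_width: 0.0577
t 3.1 p [ 0.3832 -0.2835  0.1255] q [-50.8  21.1  95.3   0.   63.6  42.7] F [-0.4 -0.3  0.6] w 0.0577
[[0.001, -0.06, -0.998], [-0.0, -0.998, 0.06], [-1.0, 0.0, -0.001]]
side 462 [[0.338, -0.302, 0.045], [0.382, -0.286, 0.051], [0.425, -0.265, 0.054]] ((381.4437561035156, -282.1889343261719), (40.34290313720703, 89.2940902709961), 86.07820129394531)
wrist 5343 [[0.338, -0.299, 0.049], [0.384, -0.281, 0.051], [0.423, -0.263, 0.052]] ((379.7174377441406, -281.179931640625), (36.642635345458984, 90.04801940917969), 86.068603515625)
```

```bash
python3 -m crank '{"hand":[80,80,80,200,200],"translation":[[0.045,-0.002,0.003],[0.08,-0.002,0.003],[0.0955,-0.002,0.003],[0.0955,-0.002,0.003],[0.0955,-0.002,0.003]],"dr":[[0.008,0,0],[0.008,0,0],[0.008,0,0],[0.008,0,0],[0.008,0,0]]}' 50 && python3 -m crank '{"hand":[200,200,200,200,200],"translation":[[0,0,0],[0,0,0],[-0.05,0,0],[-0.1,0,0],[-0.15,0,0]],"dr":[[0,0,0],[0,0,0],[0,0,0],[0,0,0],[0,0,0]]}'
python3 - <<'E'
from h import *
st()
z=np.load("side0.npz"); 
c,im,d=grab("side"); P=cloud(c,d)
def rep(n,x,y,zz):
    m=(P[...,0]>x[0])&(P[...,0]<x[1])&(P[...,1]>y[0])&(P[...,1]<y[1])&(P[...,2]>zz[0])&(P[...,2]<zz[1])
    q=P[m]; r=cv2.minAreaRect(np.float32(q[:,:2]*1000)); print(n,m.sum(),"z",np.round(np.percentile(q[:,2],[2,50,98]),3),"rect",np.round(r[0],1),np.round(r[1],1),round(r[2],1))
rep("unit top",(.3,.6),(-.08,.14),(.062,.1))
rep("bridge/lat",(.3,.6),(-.08,.14),(.078,.1))
rep("bridge",(.3,.42),(-.08,.14),(.078,.1))
rep("latch hs",(.5,.6),(-.08,.14),(.08,.1))
a=np.radians(6); Rz=np.array([[np.cos(a),-np.sin(a),0],[np.sin(a),np.cos(a),0],[0,0,1]])
down=np.array([[0,0,-1],[0,-1,0],[-1,0,0.]])
togo([.457,.023,.19],Rz@down)
E
```

```text
time_s: 3.7
position: [0.3808, -0.2813, 0.03]
tool_rot: [[-0.0, -0.067, -0.998], [0.0, -0.998, 0.067], [-1.0, -0.0, 0.0]]
ft_force: [-0.5, -1.0, -2.2]
grip_width: 0.0351
time_s: 4.2
position: [0.3799, -0.2808, 0.1823]
tool_rot: [[0.0, -0.067, -0.998], [-0.0, -0.998, 0.067], [-1.0, 0.0, -0.0]]
ft_force: [1.6, -0.6, -2.2]
grip_width: 0.0347
t 4.2 p [ 0.3799 -0.2808  0.1823] q [-50.9  16.7  91.    0.   72.3  43. ] F [ 1.6 -0.6 -2.2] w 0.0347
[[0.0, -0.067, -0.998], [-0.0, -0.998, 0.067], [-1.0, 0.0, -0.0]]
unit top 401 z [0.062 0.067 0.089] rect [466.7  22. ] [151.2 110.9] 6.3
bridge/lat 129 z [0.08  0.086 0.09 ] rect [465.8  20.6] [153.8  86.1] 9.2
bridge 4 z [0.079 0.081 0.083] rect [398.3 -31.2] [6.2 2.8] 89.1
latch hs 120 z [0.08  0.086 0.09 ] rect [528.1  30.8] [25.7 85.9] 6.0
shift [-0.0026, -0.3104, -0.0544] dr [-0.1715, -0.0088, -0.0112]
```

```bash
python3 -m crank '{"hand":[200,200,200,200,200],"translation":[[-0.02,-0.036,-0.01],[-0.04,-0.072,-0.02],[-0.06,-0.108,-0.03],[-0.07,-0.144,-0.04],[-0.07,-0.16,-0.04]],"dr":[[-0.035,0,0],[-0.07,0,0],[-0.105,0,0],[-0.14,0,0],[-0.172,0,0]]}'
python3 - <<'E'
from h import *
st()
c,im,d=grab("wrist"); P=cloud(c,d); np.savez("w3.npz",im=im,P=P); cv2.imwrite("pics/w3.png",im)
def rep(n,x,y,zz):
    m=(P[...,0]>x[0])&(P[...,0]<x[1])&(P[...,1]>y[0])&(P[...,1]<y[1])&(P[...,2]>zz[0])&(P[...,2]<zz[1])
    q=P[m]
    if len(q)<9: return print(n,len(q))
    r=cv2.minAreaRect(np.float32(q[:,:2]*1000)); print(n,m.sum(),"z",np.round(np.percentile(q[:,2],[2,50,98]),3),"rect",np.round(r[0],1),np.round(r[1],1),round(r[2],1))
rep("unit top",(.3,.6),(-.07,.14),(.059,.1))
rep("bridge",(.3,.42),(-.07,.14),(.078,.1))
rep("latch hs",(.5,.6),(-.07,.14),(.082,.1))
rep("floor",(.36,.56),(-.07,.14),(.005,.015))
rep("ledge",(.36,.56),(-.07,.14),(.03,.038))
E
```

```text
time_s: 4.75
position: [0.4318, -0.1219, 0.2516]
tool_rot: [[0.004, 0.108, -0.994], [-0.002, -0.994, -0.108], [-1.0, 0.002, -0.004]]
ft_force: [-0.6, 0.0, -2.2]
grip_width: 0.035
t 4.75 p [ 0.4318 -0.1219  0.2516] q [-31.   10.5  87.2   0.   82.1  52.8] F [-0.6  0.  -2.2] w 0.035
[[0.004, 0.108, -0.994], [-0.002, -0.994, -0.108], [-1.0, 0.002, -0.004]]
unit top 9905 z [0.061 0.067 0.089] rect [455.1  26.6] [169.9 109.1] 5.9
bridge 1954 z [0.081 0.084 0.085] rect [382.   18.7] [ 23.1 100. ] 5.7
latch hs 1997 z [0.083 0.088 0.09 ] rect [526.4  33.7] [26.2 88.8] 6.7
floor 2740 z [0.007 0.011 0.014] rect [456.5  11.1] [168.4  77.8] 6.0
ledge 3489 z [0.031 0.035 0.037] rect [453.8  37.2] [168.  130.5] 5.8
```

View pics/w3.png

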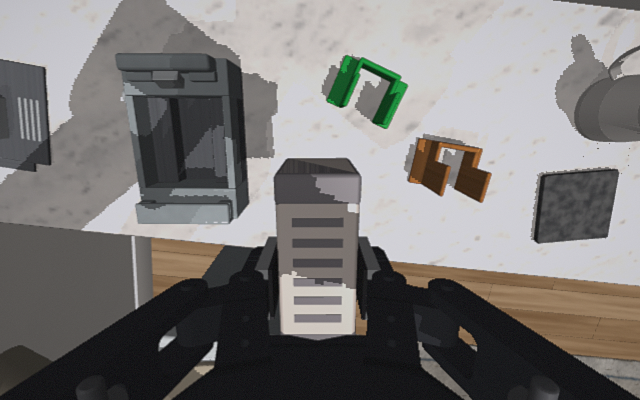

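The unit is at (120–240, 55–222), with its open bay empty. The cartridge sits straight in the jaws at (318,250). I'll use the held cartridge to check the camera bias.

```bash
python3 - <<'E'
from h import *
P=np.load("w3.npz")["P"]; s=sensors.observe(); R=np.array(s["tool_rot"]); q=(P-s["position"])@R
roi=np.zeros((400,640),bool); roi[160:334,276:360]=1
# top face: tool x approx -0.02 (top 50mm, tcp at 30mm)
m=roi&(abs(q[...,0]+.02)<.008); t=q[m]
print(len(t),np.round(np.percentile(t,[1,50,99],axis=0),4).tolist(), cv2.minAreaRect(np.float32(t[:,1:]*1000)))
A=np.c_[t[:,1:],np.ones(len(t))]; print("plane slope y,z,c",np.round(np.linalg.lstsq(A,t[:,0],rcond=None)[0],4))
a=np.radians(5.85); Rz=np.array([[np.cos(a),-np.sin(a),0],[np.sin(a),np.cos(a),0],[0,0,1]])
down=np.array([[0,0,-1],[0,-1,0],[-1,0,0.]])
togo([.455,.0255,.15],Rz@down)
E
```

```text
13311 [[-0.024, -0.0161, -0.045], [-0.0219, 0.0015, -0.0112], [-0.0163, 0.0189, 0.0314]] ((1.4030609130859375, -6.111209869384766), (78.2911376953125, 38.58717727661133), 89.83003234863281)
plane slope y,z,c [ 0.0013 -0.0062 -0.0219]
shift [0.1009, -0.1427, -0.0398] dr [0.0088, -0.0021, -0.0002]
```

```bash
python3 -m crank '{"hand":[200,200,200,200,200],"translation":[[0.02,-0.04,-0.01],[0.04,-0.08,-0.02],[0.06,-0.12,-0.03],[0.085,-0.144,-0.04],[0.11,-0.144,-0.04]],"dr":[[0.008,0,0],[0.008,0,0],[0.008,0,0],[0.008,0,0],[0.008,0,0]]}'
python3 - <<'E'
from h import *
s=st()
c,im,d=grab("wrist"); P=cloud(c,d); np.savez("w4.npz",im=im,P=P); cv2.imwrite("pics/w4.png",im)
R=np.array(s["tool_rot"]); q=(P-s["position"])@R
roi=np.zeros((400,640),bool); roi[160:334,270:366]=1
m=roi&(abs(q[...,0]+.0215)<.004); t=q[m]; print(np.round(np.percentile(t,[1,50,99],axis=0),4).tolist())
def rep(n,x,y,zz):
    m=(P[...,0]>x[0])&(P[...,0]<x[1])&(P[...,1]>y[0])&(P[...,1]<y[1])&(P[...,2]>zz[0])&(P[...,2]<zz[1])
    q=P[m]
    if len(q)<9: return print(n,len(q))
    r=cv2.minAreaRect(np.float32(q[:,:2]*1000)); print(n,m.sum(),"z",np.round(np.percentile(q[:,2],[2,50,98]),3),"rect",np.round(r[0],1),np.round(r[1],1),round(r[2],1))
rep("top",(.3,.6),(-.07,.14),(.059,.095))
rep("latch hs",(.5,.6),(-.07,.14),(.08,.095))
c,im,d=grab("side"); cv2.imwrite("pics/s4.png",cv2.resize(im[140:260,230:390],None,fx=4,fy=4))
E
```

```text
time_s: 5.3
position: [0.4558, 0.0254, 0.1392]
tool_rot: [[0.001, 0.1, -0.995], [0.0, -0.995, -0.1], [-1.0, -0.0, -0.001]]
ft_force: [0.4, -1.2, -1.6]
grip_width: 0.0349
t 5.3 p [0.4558 0.0254 0.1392] q [-11.7  18.2  97.2   0.   64.5  72.5] F [ 0.4 -1.2 -1.6] w 0.0349
[[0.001, 0.1, -0.995], [0.0, -0.995, -0.1], [-1.0, -0.0, -0.001]]
[[-0.023, -0.0176, -0.0442], [-0.0211, 0.0003, -0.0106], [-0.019, 0.0177, 0.0319]]
top 11452 z [0.063 0.067 0.089] rect [454.6  26.7] [170.4 108.4] 5.8
latch hs 4370 z [0.083 0.088 0.09 ] rect [525.7  33.9] [27.2 88. ] 5.6
```

View pics/w4.png

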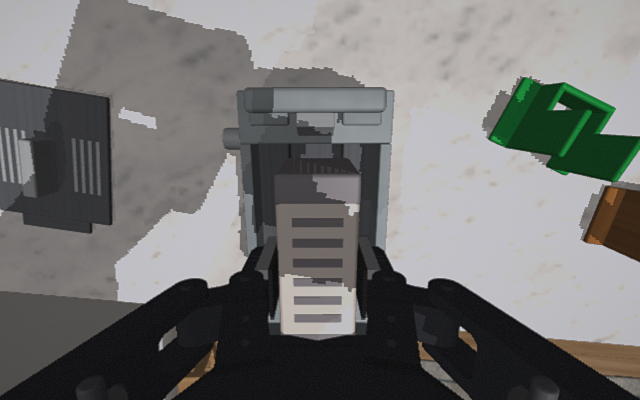

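The held cartridge sits centred over the bay. The offset is about 1.3 mm in y and 1 mm in x. I'll correct that and lower in stages.

```bash
python3 -m crank '{"hand":[200,200,200,200,200],"translation":[[0.015,-0.0013,0.001],[0.035,-0.0013,0.001],[0.05,-0.0013,0.001],[0.06,-0.0013,0.001],[0.07,-0.0013,0.001]],"dr":[[0,0,0],[0,0,0],[0,0,0],[0,0,0],[0,0,0]]}' && python3 -m crank '{"hand":[200,200,200,200],"translation":[[0.008,0,0],[0.016,0,0],[0.024,0,0],[0.028,0,0]],"dr":[[0,0,0],[0,0,0],[0,0,0],[0,0,0]]}'
```

```text
time_s: 5.9
position: [0.4551, 0.0237, 0.0702]
tool_rot: [[0.002, 0.096, -0.995], [-0.0, -0.995, -0.096], [-1.0, 0.001, -0.002]]
ft_force: [-0.3, -0.5, -1.3]
grip_width: 0.0348
time_s: 6.3
position: [0.4543, 0.0244, 0.0412]
tool_rot: [[-0.001, 0.097, -0.995], [0.0, -0.995, -0.097], [-1.0, -0.0, 0.001]]
ft_force: [-0.1, -0.3, -3.0]
grip_width: 0.0349
```

```bash
python3 -m crank '{"hand":[200,110,110,110,110],"translation":[[0.001,0,0],[0.001,0,0],[0.001,0,0],[0.001,0,0],[0,0,0]],"dr":[[0,0,0],[0,0,0],[0,0,0],[0,0,0],[0,0,0]]}' && python3 -m crank '{"hand":[110,110,110,110,110],"translation":[[-0.02,0,0],[-0.06,0,0],[-0.1,0,0],[-0.14,0,0],[-0.16,0,0]],"dr":[[0,0,0],[0,0,0],[0,0,0],[0,0,0],[0,0,0]]}'
python3 - <<'E'
from h import *
s=st()
c,im,d=grab("wrist"); P=cloud(c,d); np.savez("w5.npz",im=im,P=P); cv2.imwrite("pics/w5.png",im)
def rep(n,x,y,zz):
    m=(P[...,0]>x[0])&(P[...,0]<x[1])&(P[...,1]>y[0])&(P[...,1]<y[1])&(P[...,2]>zz[0])&(P[...,2]<zz[1])
    q=P[m]
    if len(q)<9: return print(n,len(q))
    r=cv2.minAreaRect(np.float32(q[:,:2]*1000)); print(n,m.sum(),"z",np.round(np.percentile(q[:,2],[2,50,98]),4),"rect",np.round(r[0],1),np.round(r[1],1),round(r[2],1))
rep("unit",(.3,.6),(-.07,.14),(.0625,.095))
rep("cart top",(.40,.515),(-.00,.055),(.053,.0625))
rep("cover plate",(.3,.6),(.17,.34),(.0025,.009))
rep("rib",(.3,.6),(.17,.34),(.018,.035))
E
```

```text
time_s: 6.8
position: [0.4545, 0.0244, 0.042]
tool_rot: [[0.0, 0.097, -0.995], [-0.0, -0.995, -0.097], [-1.0, 0.0, -0.0]]
ft_force: [-0.7, 0.3, -0.3]
grip_width: 0.0483
time_s: 7.3
position: [0.4551, 0.0243, 0.2053]
tool_rot: [[0.005, 0.097, -0.995], [-0.001, -0.995, -0.097], [-1.0, 0.002, -0.005]]
ft_force: [0.2, 0.2, -0.2]
grip_width: 0.0487
t 7.3 p [0.4551 0.0243 0.2053] q [-11.9  13.6  91.2   0.   74.9  72.6] F [ 0.2  0.2 -0.2] w 0.0487
[[0.005, 0.097, -0.995], [-0.001, -0.995, -0.097], [-1.0, 0.002, -0.005]]
unit 10808 z [0.0632 0.0698 0.0892] rect [454.9  26.7] [169.6 108.2] 5.8
cart top 3484 z [0.0561 0.0607 0.0622] rect [456.9  25.5] [ 54.3 110.8] 87.8
cover plate 9649 z [0.0033 0.0059 0.0075] rect [457. 255.] [168.7 283.3] 89.9
rib 867 z [0.0187 0.029  0.0311] rect [455.3 270.5] [13.8 50.2] 87.0
```

View pics/w5.png

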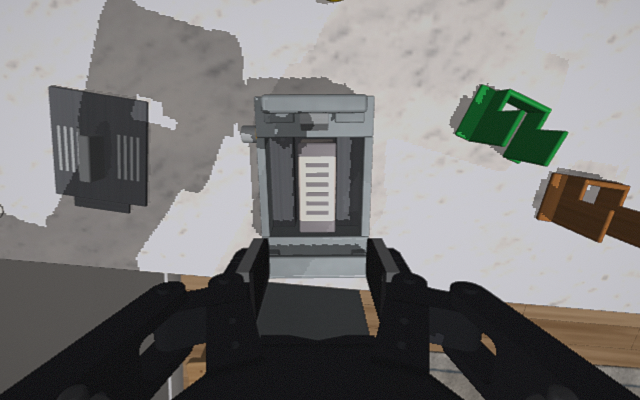

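The cartridge lies in the bay at (317,185), with its top at z = 0.061 against 0.060 expected, so it is fully down. Next is the cover. I'll move above its rib and re-measure.

```bash
python3 - <<'E'
from h import *
D=np.load("w5.npz"); P=D["P"]
m=((P[...,0]>.38)&(P[...,0]<.56)&(P[...,1]>.19)&(P[...,1]<.34)&(P[...,2]>.0025)&(D["im"].max(2)<110)).astype(np.uint8)
n,l,s,_=cv2.connectedComponentsWithStats(cv2.morphologyEx(m,cv2.MORPH_OPEN,np.ones((3,3)))); k=1+np.argmax(s[1:,4]); q=P[l==k]
print(s[k],cv2.minAreaRect(np.float32(q[:,:2]*1000)))
a=np.radians(-3); Rz=np.array([[np.cos(a),-np.sin(a),0],[np.sin(a),np.cos(a),0],[0,0,1]])
down=np.array([[0,0,-1],[0,-1,0],[-1,0,0.]])
togo([.460,.270,.13],Rz@down)
E
```

```text
[  49   86   99  127 9829] ((457.1231994628906, 270.6334533691406), (105.27925109863281, 131.978515625), 86.65708923339844)
shift [0.0766, -0.2445, -0.0273] dr [0.1494, -0.0082, -0.0019]
```

```bash
python3 -m crank '{"hand":[110,110,110,110,110],"translation":[[0.01,-0.049,-0.006],[0.025,-0.098,-0.012],[0.04,-0.147,-0.018],[0.055,-0.196,-0.024],[0.077,-0.2445,-0.0273]],"dr":[[0.03,0,0],[0.06,0,0],[0.09,0,0],[0.12,0,0],[0.152,-0.006,0]]}'
python3 - <<'E'
from h import *
s=st()
c,im,d=grab("wrist"); P=cloud(c,d); np.savez("w6.npz",im=im,P=P); cv2.imwrite("pics/w6.png",im)
m=((P[...,0]>.38)&(P[...,0]<.56)&(P[...,1]>.19)&(P[...,1]<.34)&(P[...,2]>.018)&(P[...,2]<.035))
q=P[m]; print(m.sum(),cv2.minAreaRect(np.float32(q[:,:2]*1000)))
a=np.radians(-3); Rz=np.array([[np.cos(a),-np.sin(a),0],[np.sin(a),np.cos(a),0],[0,0,1]])
down=np.array([[0,0,-1],[0,-1,0],[-1,0,0.]])
togo([.460,.270,.009],Rz@down)
E
```

```text
time_s: 7.85
position: [0.4581, 0.2648, 0.1279]
tool_rot: [[-0.005, -0.056, -0.998], [0.0, -0.998, 0.056], [-1.0, 0.0, 0.005]]
ft_force: [0.9, -0.7, 0.6]
grip_width: 0.0482
t 7.85 p [0.4581 0.2648 0.1279] q [1.720e+01 2.560e+01 8.690e+01 1.000e-01 6.780e+01 1.103e+02] F [ 0.9 -0.7  0.6] w 0.0482
[[-0.005, -0.056, -0.998], [0.0, -0.998, 0.056], [-1.0, 0.0, 0.005]]
869 ((455.4630432128906, 271.1239929199219), (11.779314041137695, 49.652870178222656), 86.70974731445312)
shift [0.1154, -0.0007, -0.0053] dr [-0.0023, 0.0104, 0.0005]
```

```bash
python3 - <<'E'
from h import *
s=st()
a=np.radians(-3.3); Rz=np.array([[np.cos(a),-np.sin(a),0],[np.sin(a),np.cos(a),0],[0,0,1]])
down=np.array([[0,0,-1],[0,-1,0],[-1,0,0.]])
togo([.460,.271,.009],Rz@down)
E
```

```text
t 7.9 p [0.4559 0.2695 0.1244] q [ 17.7  26.   86.9   0.3  67.7 110.7] F [-5.2  2.9 -4. ] w 0.0483
[[-0.01, -0.055, -0.998], [0.001, -0.999, 0.055], [-1.0, -0.0, 0.01]]
shift [0.1154, -0.0017, -0.0053] dr [0.0029, 0.0104, 0.0005]
```

```bash
python3 -m crank '{"hand":[150,150,150],"translation":[[0.04,0,0],[0.07,0,0],[0.07,0,0]],"dr":[[0,0.006,0],[0,0.006,0],[0,0.006,0]]}'
python3 - <<'E'
from h import *
s=st()
a=np.radians(-3.3); Rz=np.array([[np.cos(a),-np.sin(a),0],[np.sin(a),np.cos(a),0],[0,0,1]])
down=np.array([[0,0,-1],[0,-1,0],[-1,0,0.]])
togo([.460,.271,.009],Rz@down)
E
```

```text
time_s: 8.2
position: [0.4555, 0.2621, 0.055]
tool_rot: [[-0.007, -0.055, -0.998], [-0.003, -0.998, 0.055], [-1.0, 0.003, 0.007]]
ft_force: [0.3, -0.4, 0.4]
grip_width: 0.0348
t 8.2 p [0.4555 0.2621 0.055 ] q [ 17.   31.   92.1  -0.   57.3 110.2] F [ 0.3 -0.4  0.4] w 0.0348
[[-0.007, -0.055, -0.998], [-0.003, -0.998, 0.055], [-1.0, 0.003, 0.007]]
shift [0.0459, -0.0093, -0.0043] dr [0.0027, 0.0072, -0.0031]
```

```bash
python3 -m crank '{"hand":[150,150,150],"translation":[[0,-0.0093,-0.0043],[0.02,-0.0093,-0.0043],[0.02,-0.0093,-0.0043]],"dr":[[0,0.007,-0.003],[0,0.007,-0.003],[0,0.007,-0.003]]}'
python3 - <<'E'
from h import *
s=st()
a=np.radians(-3.3); Rz=np.array([[np.cos(a),-np.sin(a),0],[np.sin(a),np.cos(a),0],[0,0,1]])
down=np.array([[0,0,-1],[0,-1,0],[-1,0,0.]])
togo([.460,.271,.009],Rz@down)
E
```

```text
time_s: 8.5
position: [0.4628, 0.272, 0.0385]
tool_rot: [[0.007, -0.055, -0.998], [0.002, -0.998, 0.055], [-1.0, -0.003, -0.007]]
ft_force: [-0.8, 0.9, -0.5]
grip_width: 0.0352
t 8.5 p [0.4628 0.272  0.0385] q [ 17.8  33.   91.8  -0.   54.8 111. ] F [-0.8  0.9 -0.5] w 0.0352
[[0.007, -0.055, -0.998], [0.002, -0.998, 0.055], [-1.0, -0.003, -0.007]]
shift [0.0294, 0.0013, 0.003] dr [0.0023, -0.0072, 0.0027]
```

```bash
python3 -m crank '{"hand":[150,150,150,150,255],"translation":[[0.015,0.001,0.002],[0.025,0.001,0.002],[0.0285,0.001,0.002],[0.0285,0.001,0.002],[0.0285,0.001,0.002]],"dr":[[0,-0.005,0.001],[0,-0.005,0.001],[0,-0.005,0.001],[0,-0.005,0.001],[0,-0.005,0.001]]}' 90 && python3 -m crank '{"hand":[255,255,255,255],"translation":[[0,0,0],[0,0,0],[0,0,0],[0,0,0]],"dr":[[0,0,0],[0,0,0],[0,0,0],[0,0,0]]}'
```

```text
time_s: 9.0
position: [0.4611, 0.271, 0.0103]
tool_rot: [[0.003, -0.055, -0.998], [0.002, -0.998, 0.055], [-1.0, -0.002, -0.003]]
ft_force: [-0.2, 0.3, -0.2]
grip_width: 0.0221
time_s: 9.4
position: [0.4611, 0.271, 0.0106]
tool_rot: [[0.003, -0.055, -0.998], [0.002, -0.998, 0.055], [-1.0, -0.002, -0.003]]
ft_force: [-1.2, -0.7, 6.5]
grip_width: 0.0099
```

```bash
python3 -m crank '{"hand":[255,255,255,255,255],"translation":[[-0.01,0,0],[-0.04,0,0],[-0.08,0,0],[-0.12,0,0],[-0.15,0,0]],"dr":[[0,0,0],[0,0,0],[0,0,0],[0,0,0],[0,0,0]]}' 
python3 - <<'E'
from h import *
s=st()
c,im,d=grab("wrist"); P=cloud(c,d); np.savez("w7.npz",im=im,P=P); cv2.imwrite("pics/w7.png",im); s=st()
R=np.array(s["tool_rot"]); q=(P-s["position"])@R
m=(q[...,0]>-.03)&(q[...,0]<.03)&(abs(q[...,1])<.08)&(abs(q[...,2])<.1); t=q[m]
A=np.c_[t[:,1:],np.ones(len(t))]
g=abs(t[:,0]-.004)<.006
print(len(t),np.linalg.lstsq(A[g],t[g,0],rcond=None)[0],np.round(np.percentile(t[g],[0.5,50,99.5],axis=0),4).tolist(),cv2.minAreaRect(np.float32(t[g][:,1:]*1000)))
E
```

```text
time_s: 9.9
position: [0.4604, 0.2707, 0.1628]
tool_rot: [[0.004, -0.055, -0.998], [0.002, -0.998, 0.055], [-1.0, -0.002, -0.004]]
ft_force: [0.6, -0.3, -1.4]
grip_width: 0.0098
t 9.9 p [0.4604 0.2707 0.1628] q [ 17.7  23.6  83.6   0.   72.5 110.9] F [ 0.6 -0.3 -1.4] w 0.0098
[[0.004, -0.055, -0.998], [0.002, -0.998, 0.055], [-1.0, -0.002, -0.004]]
t 9.95 p [0.4621 0.2713 0.1671] q [ 17.7  23.3  83.2   0.   72.7 110.9] F [1.5 0.3 3. ] w 0.0099
[[0.011, -0.055, -0.998], [0.004, -0.998, 0.055], [-1.0, -0.005, -0.011]]
31449 [-0.00173417 -0.00833481  0.00896107] [[0.004, -0.0498, -0.0596], [0.0093, 0.004, -0.0231], [0.01, 0.0519, 0.0567]] ((1.0073356628417969, 0.27841949462890625), (103.32774353027344, 120.91570281982422), 0.007728129625320435)
```

View pics/w7.png

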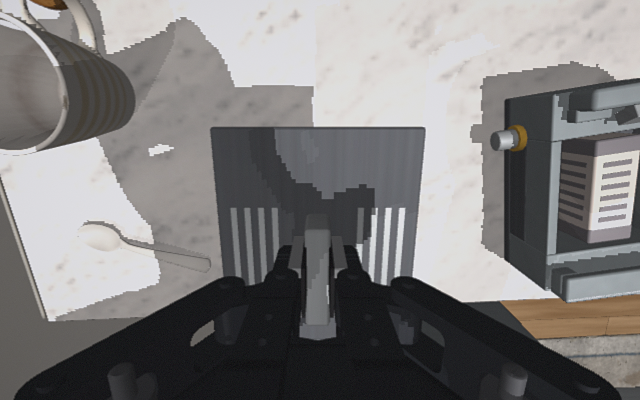

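The cover is held level with its rear edge straight ahead at (211–425, 127). I'll refine its pose in the hand.

```bash
python3 - <<'E'
from h import *
P=np.load("w7.npz")["P"]
for pos,R in (([.4604,.2707,.1628],[[.004,-.055,-.998],[.002,-.998,.055],[-1,-.002,-.004]]),):
    q=(P-pos)@np.array(R)
    m=(q[...,0]>-.005)&(q[...,0]<.025)&(abs(q[...,1])<.07)&(q[...,2]>-.08)&(q[...,2]<-.025); t=q[m]
    print(np.round(np.percentile(t,[0.2,50,99.8],axis=0),4).tolist(),cv2.minAreaRect(np.float32(t[:,1:]*1000)))
    A=np.c_[t[:,1:],np.ones(len(t))]; print(np.linalg.lstsq(A,t[:,0],rcond=None)[0])
E
python3 - <<'E'
from h import *
st()
c,im,d=grab("side"); P=cloud(c,d)
m=(P[...,0]>.35)&(P[...,0]<.6)&(P[...,1]>.19)&(P[...,1]<.34)&(P[...,2]>.13)&(P[...,2]<.17)
q=P[m]; print(len(q),np.round(np.percentile(q,[1,50,99],axis=0),4).tolist())
E
```

```text
[[0.0033, -0.0512, -0.0619], [0.0051, 0.0004, -0.0445], [0.007, 0.0516, -0.0251]] ((-0.08324050903320312, -43.44590759277344), (104.79251861572266, 36.878936767578125), 0.007156060542911291)
[-0.00035326 -0.0053419   0.00485937]
t 9.95 p [0.4621 0.2713 0.1671] q [ 17.7  23.3  83.2   0.   72.7 110.9] F [1.5 0.3 3. ] w 0.0099
[[0.011, -0.055, -0.998], [0.004, -0.998, 0.055], [-1.0, -0.005, -0.011]]
517 [[0.3948, 0.2131, 0.156], [0.4631, 0.2549, 0.1605], [0.5252, 0.3174, 0.1676]]
```

```bash
cat >> h.py <<'E'
U=np.array([.4548,.0267,0.]); UY=np.radians(5.8)
def Rz(a): return np.array([[np.cos(a),-np.sin(a),0],[np.sin(a),np.cos(a),0],[0,0,1]])
down=np.array([[0,0,-1],[0,-1,0],[-1,0,0.]])
def lip(th,l):
    """togo for cover tilt th (rear up) with lip edge at unit point l (mm)"""
    Ry=np.array([[np.cos(th),0,-np.sin(th)],[0,1,0],[np.sin(th),0,np.cos(th)]])
    R=Rz(UY)@Ry@down; togo(U+Rz(UY)@(np.array(l)/1e3)-R@np.array([.0082,0,.070]),R)
def lipnow():
    s=sensors.observe(); R=np.array(s["tool_rot"]); p=np.array(s["position"])+R@np.array([.0082,0,.070])
    print("lip in unit mm",np.round(Rz(UY).T@(p-U)*1e3,1),"tilt",round(float(np.arcsin(np.clip((Rz(UY).T@R)[2,2],-1,1))*-1),3),"F",np.round(s["ft_force"],1),"w",s["grip_width"])
E
python3 - <<'E'
from h import *
lipnow(); lip(.25,[-48,0,110])
E
```

```text
lip in unit mm [-37.4 253.5 155.4] tilt 0.01 F [-0.6 -0.2 -1.7] w 0.00991254129656946
shift [0.0282, 0.2419, -0.0238] dr [-0.1559, 0.2393, -0.0158]
```

```bash
python3 -m crank '{"hand":[255,255,255,255,255],"translation":[[0.002,0.04,-0.004],[0.004,0.08,-0.008],[0.006,0.12,-0.012],[0.008,0.16,-0.016],[0.01,0.2,-0.02]],"dr":[[-0.03,0.05,-0.003],[-0.06,0.1,-0.006],[-0.09,0.15,-0.009],[-0.12,0.2,-0.012],[-0.156,0.239,-0.016]]}' 
python3 - <<'E'
from h import *
lipnow(); lip(.25,[-48,0,110])
E
```

```text
time_s: 10.5
position: [0.4683, 0.0686, 0.1489]
tool_rot: [[0.239, 0.103, -0.966], [0.023, -0.995, -0.1], [-0.971, 0.002, -0.24]]
ft_force: [1.3, 0.4, -2.3]
grip_width: 0.0099
lip in unit mm [-48.3  40.2 124.1] tilt 0.242 F [ 1.3  0.4 -2.3] w 0.009931548614146697
shift [0.0133, 0.0403, 0.0032] dr [0.0021, 0.008, -0.0015]
```

```bash
python3 -m crank '{"hand":[255,255,255,255],"translation":[[0.006,0.02,0.0015],[0.013,0.04,0.003],[0.0375,0.0403,0.009],[0.0375,0.0403,0.009]],"dr":[[0,0.004,0],[0.002,0.008,-0.001],[0.002,0.008,-0.001],[0.002,0.008,-0.001]]}' 
python3 - <<'E'
from h import *
lipnow(); lip(.25,[-48,0,69.5])
c,im,d=grab("side"); cv2.imwrite("pics/s8.png",cv2.resize(im[140:260,230:390],None,fx=4,fy=4,interpolation=cv2.INTER_CUBIC))
lipnow(); lip(.25,[-48,0,69.5])
E
```

```text
time_s: 10.9
position: [0.4717, 0.0295, 0.1084]
tool_rot: [[0.239, 0.098, -0.966], [0.026, -0.995, -0.095], [-0.971, -0.002, -0.241]]
ft_force: [-0.7, 0.4, -1.4]
grip_width: 0.0101
lip in unit mm [-48.9   1.4  83.6] tilt 0.243 F [-0.7  0.4 -1.4] w 0.010118503499138773
shift [0.0134, 0.0012, 0.0026] dr [-0.0035, 0.0068, 0.0013]
lip in unit mm [-48.    1.5  84.8] tilt 0.245 F [-0.7  0.8 -1.2] w 0.01004947355620088
shift [0.0146, 0.0014, 0.0037] dr [-0.0024, 0.0046, 0.0008]
```

View pics/s8.png

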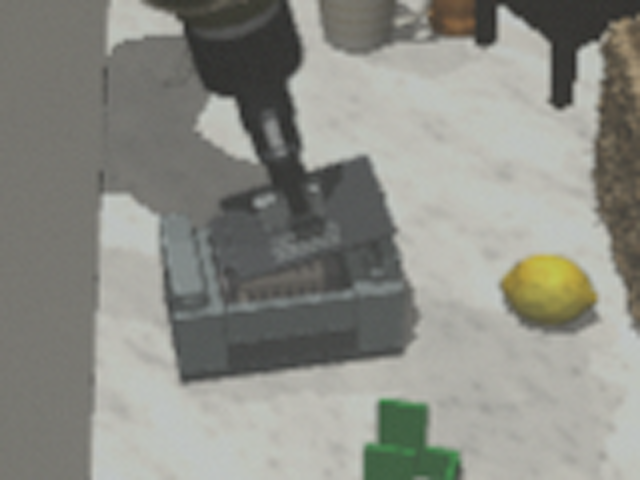

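The cover is tilted over the bay with its lip behind the bridge, near (235,270). I'll lower it to slot height, then slide it in.

```bash
python3 -m crank '{"hand":[255,255,255],"translation":[[0.008,0.001,0.002],[0.0146,0.0014,0.0037],[0.0146,0.0014,0.0037]],"dr":[[0,0.004,0],[-0.002,0.004,0],[-0.002,0.004,0]]}' 
python3 - <<'E'
from h import *
lipnow(); lip(.25,[-72.5,0,69.5])
E
```

```text
time_s: 11.25
position: [0.4735, 0.0287, 0.0957]
tool_rot: [[0.248, 0.102, -0.963], [0.025, -0.995, -0.099], [-0.968, 0.0, -0.25]]
ft_force: [0.2, 0.9, -2.4]
grip_width: 0.0099
lip in unit mm [-46.9   0.1  70.3] tilt 0.252 F [ 0.2  0.9 -2.4] w 0.009916261284194526
shift [-0.0055, 0.0001, 0.0249] dr [0.0009, -0.0024, 0.0001]
```

```bash
python3 -m crank '{"hand":[255,255,255,255,255],"translation":[[-0.001,0,0.005],[-0.002,0,0.010],[-0.0035,0,0.016],[-0.0045,0,0.021],[-0.0055,0,0.025]],"dr":[[0,0,0],[0,0,0],[0,0,0],[0,0,0],[0,0,0]]}' 
python3 - <<'E'
from h import *
lipnow(); lip(.25,[-72.5,0,69.5])
lip(.13,[-72.5,0,68])
E
```

```text
time_s: 11.75
position: [0.4478, 0.0257, 0.095]
tool_rot: [[0.25, 0.101, -0.963], [0.025, -0.995, -0.098], [-0.968, 0.001, -0.251]]
ft_force: [0.8, -0.0, -2.4]
grip_width: 0.0099
lip in unit mm [-72.8  -0.3  69.6] tilt 0.254 F [ 0.8 -0.  -2.4] w 0.009915927918991008
shift [0.0004, -0.0003, -0.0003] dr [0.0003, -0.0036, -0.0005]
shift [0.0103, -0.0003, -0.0004] dr [0.0002, -0.1236, -0.0005]
```

The lip is in, with no contact forces. I'll pivot the rear down towards the wedge.

```bash
python3 -m crank '{"hand":[255,255,255,255,255],"translation":[[0.0026,0,0],[0.0052,0,0],[0.0078,0,0],[0.0103,0,0],[0.0103,0,0]],"dr":[[0,-0.031,0],[0,-0.062,0],[0,-0.093,0],[0,-0.123,0],[0,-0.123,0]]}' 
python3 - <<'E'
from h import *
lipnow(); lip(.13,[-72.5,0,68])
E
```

```text
time_s: 12.25
position: [0.4513, 0.0259, 0.0849]
tool_rot: [[0.13, 0.101, -0.986], [0.013, -0.995, -0.101], [-0.991, 0.001, -0.13]]
ft_force: [-0.6, -0.2, -3.0]
grip_width: 0.0099
lip in unit mm [-71.9  -0.5  67.6] tilt 0.131 F [-0.6 -0.2 -3. ] w 0.009854037358545906
shift [-0.0004, -0.0005, 0.0006] dr [0.0004, -0.0007, -0.0006]
```

```bash
python3 -m crank '{"hand":[170,170,170,170,170],"translation":[[0,0,0],[0,0,0],[0,0,0],[-0.03,0,0],[-0.06,0,0]],"dr":[[0,0,0],[0,0,0],[0,0,0],[0,0,0],[0,0,0]]}' && python3 -m crank '{"hand":[170,170,255,255,255],"translation":[[-0.04,0,0],[-0.09,0,0],[-0.09,0,0],[-0.09,0,0],[-0.09,0,0]],"dr":[[0,0,0],[0,-0.13,0],[0,-0.13,0],[0,-0.13,0],[0,-0.13,0]]}'
python3 - <<'E'
from h import *
st()
c,im,d=grab("wrist"); P=cloud(c,d); cv2.imwrite("pics/w9.png",im); np.savez("w9.npz",im=im,P=P)
q=((P-U)@Rz(UY))*1e3   # unit frame mm
m=(abs(q[...,1])<47)&(q[...,0]>25)&(q[...,0]<54)&(q[...,2]>55)&(q[...,2]<100); t=q[m]
print(len(t),"plate: z = a x + b y + c",np.linalg.lstsq(np.c_[t[:,:2],np.ones(len(t))],t[:,2],rcond=None)[0],np.round(np.percentile(t[:,2],[2,50,98]),1))
m=(abs(q[...,1])<70)&(q[...,0]>25)&(q[...,0]<45)&(q[...,2]>67)&(q[...,2]<100); print("y ext",np.round(np.percentile(q[m][:,1],[1,99]),1))
togo(U+Rz(UY)@np.array([.038,0,.12]),Rz(UY)@down)
E
```

```text
time_s: 12.75
position: [0.4426, 0.0253, 0.1449]
tool_rot: [[0.128, 0.101, -0.987], [0.013, -0.995, -0.1], [-0.992, -0.0, -0.129]]
ft_force: [0.2, -0.7, 0.1]
grip_width: 0.0284
time_s: 13.25
position: [0.4311, 0.0242, 0.2329]
tool_rot: [[0.001, 0.101, -0.995], [-0.0, -0.995, -0.101], [-1.0, 0.0, -0.001]]
ft_force: [0.2, -0.2, -0.1]
grip_width: -0.0002
t 13.25 p [0.4311 0.0242 0.2329] q [-12.6   9.8  91.4   0.   78.8  71.6] F [ 0.2 -0.2 -0.1] w -0.0002
[[0.001, 0.101, -0.995], [-0.0, -0.995, -0.101], [-1.0, 0.0, -0.001]]
3179 plate: z = a x + b y + c [9.78197695e-02 8.69596414e-04 7.70886320e+01] [78.7 81.  83.1]
y ext [-51.   50.5]
shift [0.1125, 0.0001, -0.0622] dr [0.0003, 0.0007, 0.0003]
```

View pics/w9.png

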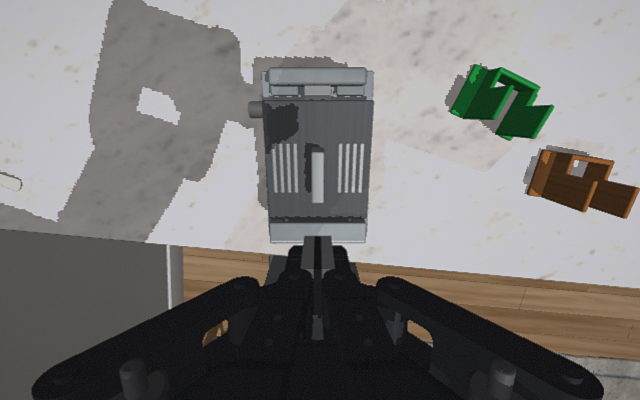

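The cover rests on the wedge: tilt 0.098, rear about 14 mm high, lip under the bridge at (318,220). I'll press it behind the rib at unit x = 38.

```bash
python3 -m crank '{"hand":[255,255,255,255,255],"translation":[[0.03,0,-0.03],[0.07,0,-0.0622],[0.1125,0,-0.0622],[0.135,0,-0.0622],[0.135,0,-0.0622]],"dr":[[0,0,0],[0,0,0],[0,0,0],[0,0,0],[0,0,0]]}'
python3 - <<'E'
from h import *
st(); togo(U+Rz(UY)@np.array([.038,0,.069]),Rz(UY)@down)
E
```

```text
time_s: 13.8
position: [0.4911, 0.0307, 0.0951]
tool_rot: [[-0.008, 0.101, -0.995], [0.001, -0.995, -0.101], [-1.0, -0.002, 0.007]]
ft_force: [-0.5, 0.2, 0.4]
grip_width: 0.0001
t 13.8 p [0.4911 0.0307 0.0951] q [-10.2  25.   94.9  -0.   60.5  74. ] F [-0.5  0.2  0.4] w 0.0001
[[-0.008, 0.101, -0.995], [0.001, -0.995, -0.101], [-1.0, -0.002, 0.007]]
shift [0.0261, 0.0003, -0.0017] dr [0.0001, 0.0074, 0.0019]
```

```bash
python3 -m crank '{"hand":[255,255,255,255,255],"translation":[[0.01,0,-0.001],[0.015,0,-0.001],[0.019,0,-0.001],[0.022,0,-0.001],[0.025,0,-0.001]],"dr":[[0,0.005,0],[0,0.005,0],[0,0.005,0],[0,0.005,0],[0,0.005,0]]}'; python3 -m crank '{"hand":[255,255,255],"translation":[[0.002,0,0],[0.003,0,0],[0.003,0,0]],"dr":[[0,0,0],[0,0,0],[0,0,0]]}'
```

```text
time_s: 14.3
position: [0.4949, 0.0304, 0.0745]
tool_rot: [[0.007, 0.101, -0.995], [-0.0, -0.995, -0.101], [-1.0, 0.001, -0.007]]
ft_force: [0.8, 0.3, 2.6]
grip_width: -0.0001
time_s: 14.6
position: [0.4942, 0.0304, 0.0706]
tool_rot: [[0.005, 0.101, -0.995], [0.0, -0.995, -0.101], [-1.0, 0.0, -0.005]]
ft_force: [0.5, 0.2, -0.6]
grip_width: 0.0001
```

```bash
python3 -m crank '{"hand":[255,255,255,255],"translation":[[0.001,0,0],[0.003,0,0],[0.004,0,0],[0.004,0,0]],"dr":[[0,0,0],[0,0,0],[0,0,0],[0,0,0]]}'; python3 -m crank '{"hand":[255,255,255,255,255],"translation":[[-0.03,0,0],[-0.07,0,0.02],[-0.12,0,0.05],[-0.16,0,0.062],[-0.16,0,0.062]],"dr":[[0,0,0],[0,0,0],[0,0,0],[0,0,0],[0,0,0]]}'
python3 - <<'E'
from h import *
st()
c,im,d=grab("wrist"); P=cloud(c,d); cv2.imwrite("pics/w10.png",cv2.resize(im[40:260,220:420],None,fx=2.7,fy=2.7,interpolation=cv2.INTER_CUBIC))
q=((P-U)@Rz(UY))*1e3
m=(abs(q[...,1])<47)&(q[...,0]>25)&(q[...,0]<52)&(q[...,2]>55)&(q[...,2]<100); t=q[m]
print(len(t),np.linalg.lstsq(np.c_[t[:,:2],np.ones(len(t))],t[:,2],rcond=None)[0],np.round(np.percentile(t[:,2],[2,50,98]),1))
for y0,y1 in((-51,-46),(46,51)):pass
m=(abs(q[...,1])<70)&(q[...,0]>25)&(q[...,0]<45)&(q[...,2]>66)&(q[...,2]<100); print("y ext",np.round(np.percentile(q[m][:,1],[1,99]),1))
E
```

```text
time_s: 15.0
position: [0.4946, 0.0304, 0.0689]
tool_rot: [[0.007, 0.102, -0.995], [-0.001, -0.995, -0.102], [-1.0, 0.001, -0.007]]
ft_force: [-8.8, -0.0, 27.2]
grip_width: 0.0001
time_s: 15.5
position: [0.4324, 0.0238, 0.2316]
tool_rot: [[0.016, 0.101, -0.995], [-0.002, -0.995, -0.101], [-1.0, 0.004, -0.015]]
ft_force: [0.7, 0.6, -1.3]
grip_width: -0.0003
t 15.5 p [0.4324 0.0238 0.2316] q [-12.6   9.6  91.9   0.1  77.6  71.5] F [ 0.7  0.6 -1.3] w -0.0003
[[0.016, 0.101, -0.995], [-0.002, -0.995, -0.101], [-1.0, 0.004, -0.015]]
2695 [3.41735199e-04 6.91025503e-04 6.95964804e+01] [68.1 69.6 71.1]
y ext [-50.9  50.5]
```

View pics/w10.png

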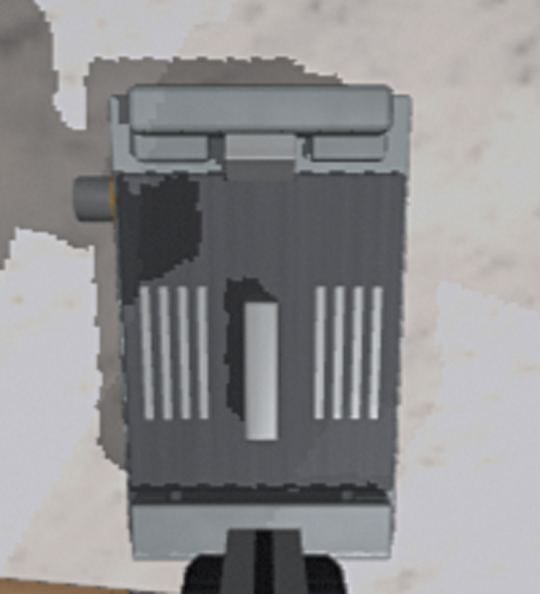

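The plate is flat (slope 0.0003, top at 69.6 mm against 69 nominal). The wedge has sprung out over the rear edge at crop (260,160), and the arm is clear. I'll hand it in.

```bash
python3 -m crank '{"hand":[255,255],"translation":[[-0.01,0,0],[-0.01,0,0]],"dr":[[0,0,0],[0,0,0]]}'; python3 -c "
from rig import env
print(env.close_job())"
```

```text
time_s: 15.75
position: [0.4323, 0.0241, 0.2364]
tool_rot: [[0.005, 0.101, -0.995], [0.0, -0.995, -0.101], [-1.0, 0.0, -0.005]]
ft_force: [0.6, -0.6, -1.1]
grip_width: -0.0001
the job is handed in; nothing more can be done
None
```

The job is done and handed in at 15.8 s of the 61 s allowed; `close_job` gave no verdict.

**What I did:** I tipped the cartridge forward out of its holder with closed fingers behind its top edge. I then laid it in the bay, put the cover's lip into the slot at 0.25 rad tilt, pivoted the rear down onto the wedge and pressed until it snapped.

**Last checks:**
- **Cartridge:** its top was at 61 mm in the bay before covering, against 60 expected, so it is fully down.
- **Cover:** it is flat (slope under 0.001) with its plate top at 69.6 mm, against 69 nominal. It is centred across the unit to within about 1 mm.
- **Latch:** the wedge is visibly sprung out over the cover's rear edge. I did not measure the latch value itself.
- **Lip:** I did not measure its depth after the snap; it read about 10 mm under the bridge just before I let go.
- **Forces:** the largest I saw was about 29 N at the wrist, with the fingers pressing the cover down.
- **Bystanders:** I made no final check on the mug, pitcher or lemon, but no move went near them.

**Disagreements:** the side and wrist cameras differed by 2–3 mm on the unit's position, and I used the wrist camera. The arm's position readings also swung by several mm just after fast moves, so I corrected again before gripping the cover.

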